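# Throttle the air to idle, then open the wash canister

## Robot

A 7-joint arm with a two-finger parallel gripper is mounted at the origin on the work surface. World frame = base frame: x ahead of the robot, y to its left, z up, the work surface at z = 0. Lengths are in mm, angles in rad, forces in N, time in s.
With the tool pointing down it reaches from about 400 to 875 mm from the base axis. Payload 4.4 kg.
Tool frame: the origin (TCP) lies at the very end of the fingers, on their centre line; the grasp point (between the pads) lies 19 mm behind it (ctrl.grip_depth is the distance from the TCP to the grasp point, in mm); z points along the fingers, x is the direction in which the jaws open and shut, and the axes are right-handed (so a half turn about z gives the same grasp; the last joint's range is limited). The gripper opens to 85 mm and grips with 20 to 120 N. Pads are 22 mm wide; open, the fingers measure 114 mm over their backs; the gripper's body (76 mm by 85 mm) begins 54 mm behind the grasp point. The pads swing forward as they close: fully open they stand 13 mm farther back than shut.
Start: joints at [1.09, 0.628, 0.038, 1.517, -0.027, 0.996, -0.02], TCP at [261.983, -594.881, 231.313] pointing down, gripper open.
Joint ranges: [-3.06, 3.06], [-0.37, 2.12], [-1.25, 1.32], [0.18, 2.47], [-1.1, 4.24], [0.23, 1.98], [-2.94, 2.94]. Speed limits (rad/s): [2.57, 2.57, 3.14, 3.14, 3.14, 3.14, 3.14].

## Interface

Orientations are given as [roll, pitch, yaw] about the fixed x, y, z axes, in that order (R = Rz(yaw) Ry(pitch) Rx(roll)).
In Python, from cell import ctrl gives the robot as it stands.
- The arm moves only by the shell command python3 -m creep 'ROWS'. ROWS is JSON, a list of rows, each an object with "hand": the opening, from 0 (shut) to 1 (fully open); "travel": the shift along the tool's x, y, z in cm, a list of three; "angular": the turn, a rotation vector about the tool's x, y, z in degrees, a list of three. In form: [{"hand": hand, "travel": [tx, ty, tz], "angular": [rx, ry, rz]}, ...]. A call has 1 to 20 rows; each row is the pose to reach, as a shift and turn from the pose measured when the call began, along the tool's axes at that moment; what a row does not reach only later rows make up. A row lasts 1/10 s, in which the tool goes at most 50 mm and 8.59 degrees, less where a joint would pass 70% of its speed; a pose out of reach is approached as far as the arm can. A call with a gripper value outside its range is refused whole. The fingers move at their own pace and stop on an object; the grip force is fixed at half the most. Time passes only in rows, so rows that repeat a pose let the fingers close. It gives the time, the measured TCP pose, the force and the opening at its end, in the units of the state.
- ctrl.read_state(): the state, without advancing time (a new reading comes with each control period).
- ctrl.get_image(name): name is "scene" or "top" or "wrist"; returns a dict with "frame" (420x560x3 uint8, red, green, blue), "fx", "fy", "cx", "cy" (pixels), "origin" and "orientation" of the camera in the world. Camera axes: x right, y down, z forward; pixel columns grow to the right and rows downward; lengths in mm; the calibration is good to about 2 mm. The wrist camera is an equidistant fisheye: a pixel r from the principal point sees the ray r / f radians off the axis. A picture is of the moment at which its call begins. There is no depth.
- ctrl.finish_job(): hands the job in, once; it reports no verdict.
Trained networks look in the newest picture that a camera, given by its name, has taken for a name from the list of things; names that differ only in an ending like _2 or _b are one class to them, and where a whole thing is asked for, a point or a joint stands for the part that bears it (a point fixed in the world has none). Each returns a list of dicts, best first, with "confidence" (0 to 1); they miss things now and then, are a little off and sometimes report something else, mostly with a low value. They report only what shows in the picture. A call takes as long as a camera call.
- ctrl.regions_of(camera, thing): "region" (420x560 bool, what is visible of it).
- ctrl.spot_point(camera, thing): "at" ([x, y, z] in mm, in world coordinates, good to about 4 mm: a listed point, or the origin of a listed thing).
The state is a dict: "clock": time; "qpos": joint angles; "qd": joint speeds; "tau": joint torques, N m; "eef_pos": TCP position; "tool_rot": TCP orientation; "force": force on the tool from outside, world axes, zero at the start; "torque": the same for the moment, N m; "width": finger opening in mm.
Only numpy, scipy, OpenCV 4.12 (cv2) and the standard library are available. Lean on these libraries where they do the work, as an engineer would, in place of code of your own. Each camera call takes 0.05 s, during which the arm holds its last target. There are 200 camera calls.

## Task

Throttle the air down before opening the bearing wash: swing the ball-ended lever until it stands in line with the brass index clip on its quadrant and leave it there. Only then lift the lid off the aluminium canister by its knob and set it down flat, knob up, inside the copper dish, without dropping it. Leave the canister standing where it is and do not disturb the other things on the table.

Things in the scene. Friction and masses are not known exactly. Their poses are not given: they have to be found in the camera images.
- console: Fixed grey air console, a low box 130 x 360 x 40 mm (x -50 to +80, y -180 to +180 mm of its origin). Origin on the table under the lever's pivot; z up, -x side towards the robot. The lever swings in the plane x = 0 about an axis along x, 60 mm above the table. Behind it (x 16 to 20 mm) an upright steel quadrant plate, 80 mm radius about the pivot.
- pipe_mid (a point): Middle of the axis of a level steel air pipe, 28 mm thick, along the console's y, 24 mm behind the lever's plane and 285 mm above the table, on legs at y = -165 and +165 mm. It bars a gripper coming straight down on the ball: come in tilted 25 to 45 degrees, the gripper's body leaning back towards the console's -x.
- lever (a joint): Angle of the lever (rad), 0 = upright, positive = towards the console's -y, limits -0.8 to 0.8. The lever is stiff (about 0.25 N m) and stays where it is left.
- lever_ball (a point): Centre of the lever's cream bakelite ball, 34 mm across, at the end of a 10 mm steel stem, 120 mm from the pivot. The point's z axis points along the lever.
- index (a joint): Angle of the index clip round the same axis (rad), same sense and zero as the lever: the commanded lever angle. The clip is set tight and is not to be moved.
- index_tip (a point): Outer end of the brass index clip, a block 12 x 10 x 22 mm on the rim of the quadrant, 92 mm from the pivot and 18 mm behind the lever's plane. The point's z axis points outward from the pivot.
- canister: Open round aluminium wash canister, 96 mm across, 85 mm high, 4 mm wall, standing loose on the table (0.45 kg). Origin at the centre of its underside, z up.
- lid: Loose lid of the canister: a flat disc 102 mm across and 5 mm thick with a round plug 76 mm across and 8 mm deep below it that drops 2 mm clear into the canister's mouth all round. Origin at the centre of the plug's underside (77 mm above the table when on the canister), z up through the knob. About 90 g.
- lid_knob (a point): Centre of the lid's black round knob, 24 mm across and 24 mm high, 33 mm above the lid's origin. The knob stands on an 8 mm long neck over the disc.
- dish: Shallow loose copper dish, 150 mm across at the rim, about 140 mm at its floor, rim 10 mm high, floor 3 mm thick. Origin at the centre of its underside.
- brake: Bystander: worn red rubber heel brake block 55 x 38 x 34 mm. Origin under its centre.
- handle: Bystander: loose cream bakelite tool handle, 102 mm long, 28 mm thick, lying along its x. Origin under its centre.
- wheel: Bystander: white skate wheel 58 mm across, 32 mm high, lying flat. Origin under its centre.
- bearing: Bystander: ball bearing ring 26 mm across, 8 mm high, lying flat. Origin under its centre.
- wrench: Bystander: steel wrench 150 mm long lying flat. Origin under its middle.
- socket: Bystander: fixed bayonet socket, 64 mm across, with a black spindle locked in it, 95 mm high in all. Origin under its centre.

How it is judged (in metres and radians):
On the way, in this order (a step that is already met when the one before it is completed fails the run):
1. the lever stands in line with the index clip (within 0.08 rad) (angle between the z axis of lever_ball and the z axis of index_tip, either way round below 0.08 rad and velocity of joint lever between -0.1 and 0.1 rad/s), for 0.2 s.
2. the lid is lifted clear of the canister (z of lid in the frame of canister above 0.09 m), for 0.1 s.
At the end, for the whole second after the job is handed in: The lever stands within 0.08 rad of the index clip; the lid lies still and flat (within 0.1 rad), knob up, on the floor of the copper dish, its centre within 35 mm of the dish's; the canister stands upright within 40 mm of where it was (angle between the z axis of lever_ball and the z axis of index_tip, either way round below 0.08 rad and horizontal distance between lid and dish below 0.035 m and z of lid in the frame of dish below 0.009 m and angle between each of lid, canister's own z axis and vertical below 0.1 rad and linear speed of lid below 0.03 m/s and distance of canister from where it was at the start of the episode below 0.04 m); the robot touches nothing.
It fails at once if the lid is dropped (falls free faster than 0.8 m/s, some 35 mm) (linear speed of lid above 0.8 m/s and contact force between lid and the fingers below 0.05 N).
It fails at once if the index clip is moved (more than 6 mm) (distance of index_tip from where it was at the start of the episode above 0.006 m).
It fails at once if a bystander is moved more than 30 mm (distance of any of brake, handle, wheel, bearing, wrench from where it was at the start of the episode above 0.03 m).
It also fails if it takes over 58 s, if anything falls off the work surface, if the arm or the gripper's body presses on something with over 40 N, if the wrist force passes 120 N, or if a joint passes its speed limit or range.

## Working session

There is one attempt and no reset: what is moved stays moved. The work goes in short steps, Python scripts to look and compute and a shell command to move; the robot and the scene stay as the last step left them, time stands still between calls to the robot, and variables do not carry over. Pictures are saved under pics/ and viewed, about 8 in all and at most 12, crops included, and the job is handed in when it is done.

```bash
mkdir -p pics; ls; python3 - <<'E'
from cell import ctrl
import cv2,numpy as np
s=ctrl.read_state();print(s)
ims=[]
for c in("scene","top"):
    d=ctrl.get_image(c);print(c,d["fx"],d["cx"],d["cy"],d["origin"],d["orientation"])
    cv2.imwrite(f"pics/{c}0.png",d["frame"][:,:,::-1])
    for t in "console pipe_mid lever_ball index_tip canister lid lid_knob dish brake handle wheel bearing wrench socket".split():
        r=ctrl.spot_point(c,t)
        print(c,t,[(np.round(x["at"]),round(x["confidence"],2)) for x in r[:2]])
E
```

```text
pics
{'clock': 0.0, 'qpos': array([ 1.090189  ,  0.62934395,  0.03846991,  1.51837505, -0.02700364,
        0.9962898 , -0.02001805]), 'qd': array([ 0.00112674, -0.00068135, -0.00016717, -0.00031774,  0.00187315,
       -0.00074423,  0.0012612 ]), 'tau': array([ 6.70550235e-04, -5.63393891e+01,  1.22664593e+00, -1.93438983e+01,
        1.11372914e-02,  1.07366793e-02, -4.58688959e-06]), 'eef_pos': array([ 261.71898945, -594.29798653,  230.38875595]), 'tool_rot': array([ 3.14155417e+00,  1.89695709e-03, -1.15603185e+00]), 'force': array([-0.16317512, -0.74732018, -0.39601664]), 'torque': array([ 0.01784151,  0.02027143, -0.01588639]), 'width': 85.40980168910319}
scene 388.33262726231396 274.9722707060331 207.19394916608215 [1045.41962187  -42.55176951  972.94198   ] [-2.565788    0.0029576   1.49833093]
scene console [(array([564., 224.,  -2.]), 0.75), (array([ 483., -405.,   -0.]), 0.27)]
scene pipe_mid [(array([582., 218., 284.]), 0.55)]
scene lever_ball [(array([569., 168., 166.]), 0.62)]
scene index_tip [(array([582., 211., 154.]), 0.58)]
scene canister [(array([ 484., -407.,    3
[... 776 characters left out ...]
396., 235.,  -0.]), 0.32)]
top index_tip [(array([579., 218., 152.]), 0.51)]
top canister [(array([ 478., -405.,    2.]), 0.64)]
top lid [(array([ 485., -404.,   79.]), 0.96)]
top lid_knob [(array([ 484., -404.,  108.]), 0.61), (array([384., -12.,  -2.]), 0.34)]
top dish [(array([ 455., -188.,   -3.]), 0.8)]
top brake [(array([433.,  73.,  -1.]), 0.59), (array([588., 222., 287.]), 0.37)]
top handle [(array([395., 235.,   0.]), 0.61), (array([383., -11.,   1.]), 0.16)]
top wheel [(array([388., 350.,   0.]), 0.65), (array([397., 237.,   0.]), 0.3)]
top bearing [(array([382., -11.,   0.]), 0.54)]
top wrench [(array([ 670., -274.,    1.]), 0.69)]
top socket [(array([ 672., -110.,    1.]), 0.92)]
```

View pics/scene0.png

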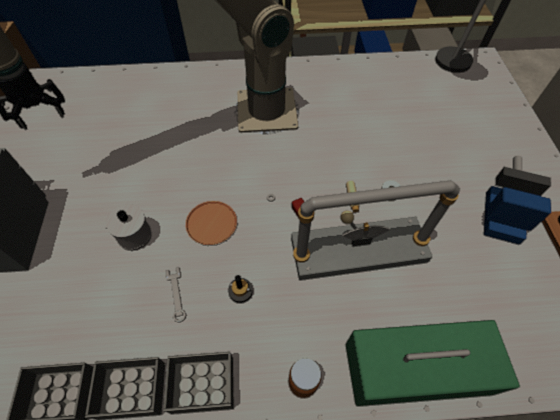

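View pics/top0.png

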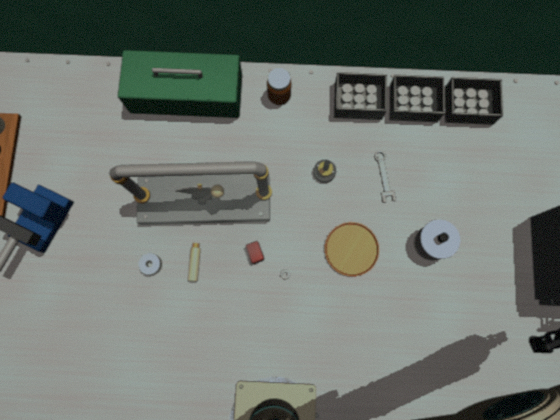

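The scene shows the lid on the canister at (130,228), the dish at (211,222), the lever ball at (347,217) and the clip near (366,228). The top view agrees: ball at (217,190), canister at (438,238), dish at (352,249). Next I measure the console yaw and the lever and clip angles.

```bash
cat > h.py <<'E'
from cell import ctrl
import cv2,numpy as np
from scipy.spatial.transform import Rotation as R
def rot(o): return R.from_euler("xyz",o).as_matrix()
def proj(d,P):
    p=(np.atleast_2d(P)-d["origin"])@rot(d["orientation"])
    return np.c_[d["fx"]*p[:,0]/p[:,2]+d["cx"],d["fy"]*p[:,1]/p[:,2]+d["cy"]]
def onplane(d,uv,z):
    uv=np.atleast_2d(uv);r=np.c_[(uv[:,0]-d["cx"])/d["fx"],(uv[:,1]-d["cy"])/d["fy"],np.ones(len(uv))]@rot(d["orientation"]).T
    return d["origin"]+r*((z-d["origin"][2])/r[:,2])[:,None]
def wr(d,P):
    p=(np.atleast_2d(P)-d["origin"])@rot(d["orientation"]);t=np.arctan2(np.hypot(p[:,0],p[:,1]),p[:,2]);n=np.hypot(p[:,0],p[:,1])
    return np.c_[d["fx"]*t*p[:,0]/n+d["cx"],d["fy"]*t*p[:,1]/n+d["cy"]]
E
python3 - <<'E'
from h import *
D={c:ctrl.get_image(c) for c in("scene","top")}
for c in D:
  for t,z in(("console",40),("pipe_mid",285),("handle",14)):
    r=ctrl.regions_of(c,t)
    if r:
      m=r[0]["region"].astype(np.uint8);rc=cv2.minAreaRect(cv2.findNonZero(m));b=cv2.boxPoints(rc)
      print(c,t,r[0]["confidence"],m.sum(),b.round().tolist(),onplane(D[c],b,z).round()[:,:2].tolist())
  for t in("lever_ball","index_tip"):
    for i in range(3): 
      ctrl.get_image(c); print(c,t,[(np.round(x["at"]),round(x["confidence"],2)) for x in ctrl.spot_point(c,t)[:1]])
P=onplane(D["top"],[[120,172],[265,168]],285);print(P)
# pipe axis by edges
o=[]
for c,(u,v) in(("scene",(355,225)),("top",(205,190))):
  o.append(cv2.resize(D[c]["frame"][v-40:v+40,u-40:u+40],(400,400),interpolation=cv2.INTER_CUBIC))
cv2.imwrite("pics/crop.png",np.hstack(o)[:,:,::-1])
E
```

```text
scene console 0.89 9474 [[285.0, 200.0], [457.0, 178.0], [467.0, 259.0], [296.0, 281.0]] [[417.0, 31.0], [376.0, 552.0], [640.0, 492.0], [668.0, 35.0]]
scene pipe_mid 0.86 9848 [[284.0, 200.0], [457.0, 177.0], [468.0, 259.0], [295.0, 282.0]] [[584.0, 9.0], [550.0, 397.0], [746.0, 354.0], [769.0, 14.0]]
scene handle 0.62 195 [[343.0, 181.0], [353.0, 179.0], [361.0, 211.0], [351.0, 213.0]] [[346.0, 216.0], [339.0, 248.0], [456.0, 250.0], [462.0, 220.0]]
scene lever_ball [(array([567., 168., 165.]), 0.58)]
scene lever_ball [(array([566., 167., 165.]), 0.75)]
scene lever_ball [(array([567., 166., 168.]), 0.6)]
scene index_tip [(array([583., 212., 150.]), 0.52)]
scene index_tip [(array([579., 212., 150.]), 0.44)]
scene index_tip [(array([581., 211., 152.]), 0.52)]
top console 0.66 8622 [[109.0, 165.0], [269.0, 160.0], [271.0, 222.0], [110.0, 226.0]] [[653.0, 485.0], [685.0, 45.0], [515.0, 32.0], [484.0, 461.0]]
top pipe_mid 0.95 8433 [[109.0, 164.0], [270.0, 161.0], [272.0, 221.0], [110.0, 225.0]] [[586.0, 396.0], [611.0, 33.0], [472.0, 23.0], [448.0, 377.0]]
top handle 0.87 396 [[187.0, 280.0], [190.0, 241.0], [200.0, 242.0], [197.0, 281.0]] [[351.0, 249.0], [454.0, 250.0], [453.0, 221.0], [350.0, 221.0]]
top lever_ball [(array([567., 167., 166.]), 0.58)]
top lever_ball [(array([567., 166., 169.]), 0.76)]
top lever_ball [(array([566., 166., 164.]), 0.79)]
top index_tip [(array([582., 217., 154.]), 0.49)]
top index_tip [(array([582., 218., 154.]), 0.36)]
top index_tip [(array([580., 215., 153.]), 0.38)]
[[569.02236512 369.14273164 285.        ]
 [593.26350146  43.82738207 285.        ]]
```

View pics/crop.png

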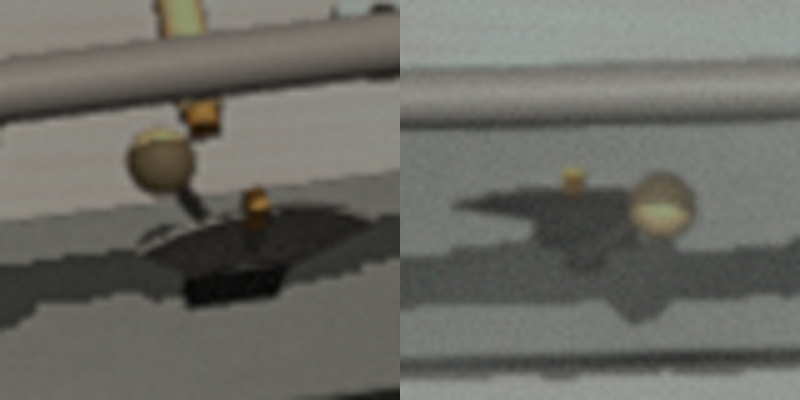

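```bash
python3 - <<'E'
from h import *
from scipy.optimize import least_squares
D={c:ctrl.get_image(c) for c in("scene","top")}
def model(p):
    x,y,w,l,i=p; Rz=R.from_euler("z",w).as_matrix(); f=lambda q:np.array([x,y,0])+Rz@np.array(q)
    ball=f([0,-120*np.sin(l),60+120*np.cos(l)]);tip=f([18,-92*np.sin(i),60+92*np.cos(i)])
    return ball,tip,f
def line(d,a,b,q):
    A,B=proj(d,[a,b]);n=np.array([-(B-A)[1],(B-A)[0]]);n/=np.linalg.norm(n);return [(np.array(k)-A)@n for k in q]
def res(p):
    b,t,f=model(p);S,T=D["scene"],D["top"]
    r=list((proj(S,b)[0]-[347.2,217.2]))+list(proj(T,b)[0]-[217,191])+list(proj(S,t)[0]-[366.4,223])+list(proj(T,t)[0]-[199.8,185])
    a,c=f([24,-150,285]),f([24,150,285])
    r+=line(S,a,c,[(315,203),(395,192.6)])+line(T,a,c,[(165,169),(245,167.6)])
    r+=list((b-[567,167,166])/6)+list((t-[581.5,214,152.5])/6)
    return r
s=least_squares(res,[564,222,.075,.45,.05]);print(s.x,np.round(s.fun,1))
b,t,f=model(s.x);print(b,t); x=s.x.copy()
x[3]=x[4];print("goal ball",model(x)[0])
E
```

```text
[5.59682027e+02 2.22953570e+02 7.13202894e-02 4.98491006e-01
 1.26676399e-01] [-0.3 -0.2 -0.3 -0.4 -0.4  0.9 -0.7  0.4  0.4 -0.1  0.1 -0.5 -0.5 -0.2
 -0.1 -0.5 -0.2 -0.2]
[563.77035305 165.72733468 165.39660151] [578.46452651 212.64271063 151.26282871]
goal ball [560.76236524 207.83156591 179.03847222]
```

The fit puts the ball at (564,166,165), the lever at 0.50, the index at 0.127 and the console yaw at 0.071. The ball has to go about 42 mm in +y. Next, a helper to work out the moves.

```bash
cat >> h.py <<'E'
W=0.0713
def Rt(tilt,w=W,s=-1,lean=0):
    z=np.array([np.sin(tilt)*np.cos(w),np.sin(tilt)*np.sin(w),-np.cos(tilt)]);x=s*np.array([-np.sin(w),np.cos(w),0])
    return np.c_[x,np.cross(z,x),z]
def Rd(yaw): return R.from_euler("xyz",[np.pi,0,yaw]).as_matrix()
def go(p,Rm,label=""):
    s=ctrl.read_state();C=rot(s["tool_rot"])
    print(label,"travel",np.round(C.T@(np.array(p)-s["eef_pos"])/10,2).tolist(),"angular",np.round(np.degrees(R.from_matrix(C.T@Rm).as_rotvec()),1).tolist())
E
python3 - <<'E'
from h import *
go([470,-150,300],Rd(-1.4995),"via")
E
```

```text
via travel [-32.33, -36.97, -6.87] angular [-0.0, -0.0, 19.7]
```

```bash
python3 -m creep '[{"hand":1,"travel":[-3.2,-3.7,-6.9],"angular":[0,0,4]},{"hand":0.7,"travel":[-32.3,-37,-6.9],"angular":[0,0,19.7]},{"hand":0.7,"travel":[-32.3,-37,-6.9],"angular":[0,0,19.7]},{"hand":0.7,"travel":[-32.3,-37,-6.9],"angular":[0,0,19.7]},{"hand":0.7,"travel":[-32.3,-37,-6.9],"angular":[0,0,19.7]},{"hand":0.7,"travel":[-32.3,-37,-6.9],"angular":[0,0,19.7]},{"hand":0.7,"travel":[-32.3,-37,-6.9],"angular":[0,0,19.7]},{"hand":0.7,"travel":[-32.3,-37,-6.9],"angular":[0,0,19.7]},{"hand":0.7,"travel":[-32.3,-37,-6.9],"angular":[0,0,19.7]},{"hand":0.7,"travel":[-32.3,-37,-6.9],"angular":[0,0,19.7]},{"hand":0.7,"travel":[-32.3,-37,-6.9],"angular":[0,0,19.7]},{"hand":0.7,"travel":[-32.3,-37,-6.9],"angular":[0,0,19.7]},{"hand":0.7,"travel":[-32.3,-37,-6.9],"angular":[0,0,19.7]},{"hand":0.7,"travel":[-32.3,-37,-6.9],"angular":[0,0,19.7]}]'; python3 - <<'E'
from h import *
b=np.array([564,166,165.]);T=Rt(np.radians(35))
go(b-T[:,2]*130,T,"pre"); print(ctrl.read_state())
E
```

```text
clock: 4.6
eef_pos: [469.4, -152.4, 300.2]
tool_rot: [3.141, -0.001, -1.503]
force: [0.4, -0.2, 0.6]
width: 59.5
pre travel [-31.11, -4.12, 2.84] angular [35.0, -0.1, -0.2]
{'clock': 4.6, 'qpos': array([ 0.220811  ,  0.32372861,  0.04759487,  1.84942978, -0.01699488,
        0.96923758, -1.22790822]), 'qd': array([ 0.00646223,  0.00112275, -0.00483071, -0.00259674, -0.00347582,
        0.00161886, -0.0026927 ]), 'tau': array([-6.55731317e-01, -3.89597511e+01,  3.89922531e-01, -1.90830517e+01,
       -2.50629190e-02, -2.92915101e-03,  6.36069715e-03]), 'eef_pos': array([ 469.44914027, -152.41746148,  300.22731339]), 'tool_rot': array([ 3.14085243e+00, -9.32853394e-04, -1.50346919e+00]), 'force': array([ 0.36102896, -0.18752459,  0.55401314]), 'torque': array([-0.05047471, -0.01271842,  0.01598546]), 'width': 59.536367945479796}
```

```bash
python3 -m creep '[{"hand":0.7,"travel":[-31.1,-4.1,2.8],"angular":[35,0,0]},{"hand":0.7,"travel":[-31.1,-4.1,2.8],"angular":[35,0,0]},{"hand":0.7,"travel":[-31.1,-4.1,2.8],"angular":[35,0,0]},{"hand":0.7,"travel":[-31.1,-4.1,2.8],"angular":[35,0,0]},{"hand":0.7,"travel":[-31.1,-4.1,2.8],"angular":[35,0,0]},{"hand":0.7,"travel":[-31.1,-4.1,2.8],"angular":[35,0,0]},{"hand":0.7,"travel":[-31.1,-4.1,2.8],"angular":[35,0,0]},{"hand":0.7,"travel":[-31.1,-4.1,2.8],"angular":[35,0,0]},{"hand":0.7,"travel":[-31.1,-4.1,2.8],"angular":[35,0,0]},{"hand":0.7,"travel":[-31.1,-4.1,2.8],"angular":[35,0,0]},{"hand":0.7,"travel":[-31.1,-4.1,2.8],"angular":[35,0,0]}]'; python3 - <<'E'
from h import *
b=np.array([564,166,165.]);T=Rt(np.radians(35))
go(b+T[:,2]*16,T,"in")
d=ctrl.get_image("wrist");print(ctrl.read_state()["qpos"],ctrl.read_state()["eef_pos"])
for t in("lever_ball","index_tip"):
  print(t,[(np.round(x["at"]),round(x["confidence"],2)) for x in ctrl.spot_point("wrist",t)[:1]])
print(wr(d,[b,[578.5,212.6,151.3]]))
cv2.imwrite("pics/w1.png",d["frame"][:,:,::-1])
E
```

```text
clock: 5.7
eef_pos: [487.0, 78.9, 294.1]
tool_rot: [-2.568, -0.012, -1.512]
force: [-0.4, -0.2, -0.4]
width: 59.9
in travel [-8.43, -0.01, 16.81] angular [2.2, -1.0, -0.2]
[-0.05096699  0.13762329 -0.32549126  2.34957196  1.10885187  0.23407077
 -2.89663604] [487.05199515  85.48334598 294.57214449]
lever_ball [(array([560., 167., 169.]), 0.84)]
index_tip [(array([578., 211., 151.]), 0.47)]
[[194.59437698 198.24198471]
 [157.63938852 187.44962899]]
```

View pics/w1.png

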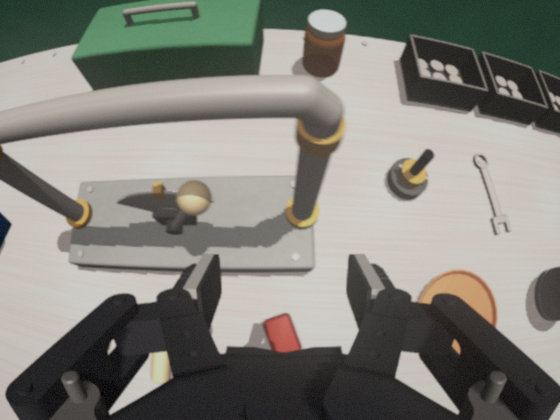

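The wrist view shows the ball at (194,198) and the clip at (157,188), as predicted. But joints 6 and 7 are at their limits, so I'll untilt, take the half-turned grasp, and come in with about 28° of tilt. That also puts the camera away from the pipe.

```bash
python3 - <<'E'
from h import *
go([470,60,310],Rd(-1.45),"a");go([470,60,310],Rd(0),"b")
E
```

```text
a travel [2.15, 0.67, -2.29] angular [-32.8, -1.6, -2.8]
b travel [2.15, 0.67, -2.29] angular [-25.8, -25.2, -83.4]
```

```bash
python3 -m creep '[{"hand":0.7,"travel":[2.1,0.7,-2.3],"angular":[-32.8,-1.6,-2.8]},{"hand":0.7,"travel":[2.1,0.7,-2.3],"angular":[-32.8,-1.6,-2.8]},{"hand":0.7,"travel":[2.1,0.7,-2.3],"angular":[-32.8,-1.6,-2.8]},{"hand":0.7,"travel":[2.1,0.7,-2.3],"angular":[-32.8,-1.6,-2.8]},{"hand":0.7,"travel":[2.1,0.7,-2.3],"angular":[-25.8,-25.2,-83.4]},{"hand":0.7,"travel":[2.1,0.7,-2.3],"angular":[-25.8,-25.2,-83.4]},{"hand":0.7,"travel":[2.1,0.7,-2.3],"angular":[-25.8,-25.2,-83.4]},{"hand":0.7,"travel":[2.1,0.7,-2.3],"angular":[-25.8,-25.2,-83.4]},{"hand":0.7,"travel":[2.1,0.7,-2.3],"angular":[-25.8,-25.2,-83.4]},{"hand":0.7,"travel":[2.1,0.7,-2.3],"angular":[-25.8,-25.2,-83.4]},{"hand":0.7,"travel":[2.1,0.7,-2.3],"angular":[-25.8,-25.2,-83.4]},{"hand":0.7,"travel":[2.1,0.7,-2.3],"angular":[-25.8,-25.2,-83.4]},{"hand":0.7,"travel":[2.1,0.7,-2.3],"angular":[-25.8,-25.2,-83.4]},{"hand":0.7,"travel":[2.1,0.7,-2.3],"angular":[-25.8,-25.2,-83.4]},{"hand":0.7,"travel":[2.1,0.7,-2.3],"angular":[-25.8,-25.2,-83.4]}]'; python3 - <<'E'
from h import *
print(ctrl.read_state()["qpos"])
b=np.array([563,166,166.]);T=Rt(np.radians(28),s=1)
go(b-T[:,2]*110,Rd(W+np.pi/2),"pre down");go(b-T[:,2]*110,T,"pre")
E
```

```text
clock: 7.35
eef_pos: [470.1, 57.6, 309.7]
tool_rot: [-3.14, 0.001, -0.004]
force: [0.1, -0.9, 0.1]
width: 59.9
[ 0.48274773  0.39543403 -0.91740996  1.86415171  0.35668282  1.05766984
 -0.58030535]
pre down travel [4.11, -10.48, 4.67] angular [-0.1, -0.0, -94.3]
pre travel [4.11, -10.48, 4.67] angular [-21.4, 23.0, -92.2]
```

```bash
python3 -m creep '[{"hand":0.7,"travel":[4.1,-10.5,4.7],"angular":[-0.1,0,-94.3]},{"hand":0.7,"travel":[4.1,-10.5,4.7],"angular":[-0.1,0,-94.3]},{"hand":0.7,"travel":[4.1,-10.5,4.7],"angular":[-0.1,0,-94.3]},{"hand":0.7,"travel":[4.1,-10.5,4.7],"angular":[-0.1,0,-94.3]},{"hand":0.7,"travel":[4.1,-10.5,4.7],"angular":[-0.1,0,-94.3]},{"hand":0.7,"travel":[4.1,-10.5,4.7],"angular":[-0.1,0,-94.3]},{"hand":0.7,"travel":[4.1,-10.5,4.7],"angular":[-0.1,0,-94.3]},{"hand":0.7,"travel":[4.1,-10.5,4.7],"angular":[-21.4,23,-92.2]},{"hand":0.7,"travel":[4.1,-10.5,4.7],"angular":[-21.4,23,-92.2]},{"hand":0.7,"travel":[4.1,-10.5,4.7],"angular":[-21.4,23,-92.2]},{"hand":0.7,"travel":[4.1,-10.5,4.7],"angular":[-21.4,23,-92.2]},{"hand":0.7,"travel":[4.1,-10.5,4.7],"angular":[-21.4,23,-92.2]},{"hand":0.7,"travel":[4.1,-10.5,4.7],"angular":[-21.4,23,-92.2]},{"hand":0.7,"travel":[4.1,-10.5,4.7],"angular":[-21.4,23,-92.2]},{"hand":0.7,"travel":[4.1,-10.5,4.7],"angular":[-21.4,23,-92.2]}]'; python3 - <<'E'
from h import *
print(ctrl.read_state()["qpos"])
b=np.array([563,166,166.]);T=Rt(np.radians(28),s=1)
go(b+T[:,2]*16,T,"in")
ctrl.get_image("wrist")
for t in("lever_ball","index_tip"):
  print(t,[(np.round(x["at"]),round(x["confidence"],2)) for x in ctrl.spot_point("wrist",t)[:1]])
E
```

```text
clock: 8.85
eef_pos: [512.9, 161.9, 263.4]
tool_rot: [2.653, -0.003, 1.636]
force: [-0.1, 0.4, 0.6]
width: 59.5
[ 0.33194403  0.43822524 -1.10015107  2.20434587  1.25733513  0.68102939
 -0.02400268]
in travel [0.05, -0.13, 12.56] angular [-0.0, 0.0, -0.4]
lever_ball [(array([560., 169., 167.]), 0.72)]
index_tip [(array([578., 211., 151.]), 0.74)]
```

```bash
python3 -m creep '[{"hand":0.7,"travel":[0.1,-0.1,4],"angular":[0,0,0]},{"hand":0.7,"travel":[0.1,-0.1,7],"angular":[0,0,0]},{"hand":0.7,"travel":[0.1,-0.1,9.5],"angular":[0,0,0]},{"hand":0.7,"travel":[0.1,-0.1,11.5],"angular":[0,0,0]},{"hand":0.7,"travel":[0.1,-0.1,12.5],"angular":[0,0,0]},{"hand":0.7,"travel":[0.1,-0.1,12.5],"angular":[0,0,0]},{"hand":0.7,"travel":[0.1,-0.1,12.5],"angular":[0,0,0]}]'; python3 - <<'E'
from h import *
print(ctrl.read_state()["qpos"])
d=ctrl.get_image("wrist")
for t in("lever_ball","index_tip"):
  print(t,[(np.round(x["at"]),round(x["confidence"],2)) for x in ctrl.spot_point("wrist",t)[:1]])
cv2.imwrite("pics/w2.png",d["frame"][:,:,::-1])
E
```

```text
clock: 9.7
eef_pos: [569.9, 168.4, 152.6]
tool_rot: [2.653, -0.004, 1.639]
force: [-0.1, 0.7, -0.3]
width: 59.8
[ 0.1800712   0.70778784 -0.92125786  2.19214786  1.68075737  0.7266722
 -0.34122143]
lever_ball [(array([562., 168., 166.]), 0.59)]
index_tip []
```

View pics/w2.png

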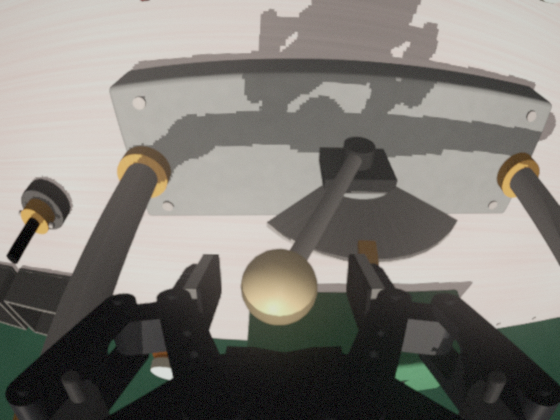

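The ball at (280,287) sits midway between the open fingers, and the clip at (367,250) is clear of the right finger. I close to a loose cage and sweep along the arc.

```bash
python3 -m creep '[{"hand":0.5,"travel":[0,0.2,-0.4],"angular":[0,0,0]},{"hand":0.5,"travel":[0,0.2,-0.4],"angular":[0,0,0]},{"hand":0.5,"travel":[0,0.2,-0.4],"angular":[0,0,0]},{"hand":0.5,"travel":[0.5,0.35,-0.7],"angular":[0,0,0]},{"hand":0.5,"travel":[1,0.5,-0.9],"angular":[0,0,0]},{"hand":0.5,"travel":[1.5,0.6,-1.1],"angular":[0,0,0]},{"hand":0.5,"travel":[2,0.65,-1.25],"angular":[0,0,0]},{"hand":0.5,"travel":[2.5,0.7,-1.4],"angular":[0,0,0]},{"hand":0.5,"travel":[3,0.75,-1.5],"angular":[0,0,0]},{"hand":0.5,"travel":[3.5,0.8,-1.55],"angular":[0,0,0]},{"hand":0.5,"travel":[3.9,0.85,-1.6],"angular":[0,0,0]},{"hand":0.5,"travel":[4.1,0.85,-1.6],"angular":[0,0,0]},{"hand":0.5,"travel":[4.2,0.85,-1.6],"angular":[0,0,0]},{"hand":0.5,"travel":[4.2,0.85,-1.6],"angular":[0,0,0]},{"hand":0.5,"travel":[4.2,0.85,-1.6],"angular":[0,0,0]}]'; python3 - <<'E'
from h import *
d=ctrl.get_image("wrist");print(ctrl.read_state()["width"],ctrl.read_state()["eef_pos"])
for t in("lever_ball","index_tip"):
  print(t,[(np.round(x["at"]),round(x["confidence"],2)) for x in ctrl.spot_point("wrist",t)[:1]])
cv2.imwrite("pics/w3.png",d["frame"][:,:,::-1])
E
```

```text
clock: 11.35
eef_pos: [567.1, 210.5, 171.5]
tool_rot: [2.652, -0.004, 1.64]
force: [0.8, -0.7, 0.3]
width: 42.7
42.72237133703274 [567.05962615 210.5178184  171.47998997]
lever_ball [(array([558., 212., 182.]), 0.83)]
index_tip [(array([573., 212., 155.]), 0.69)]
```

View pics/w3.png

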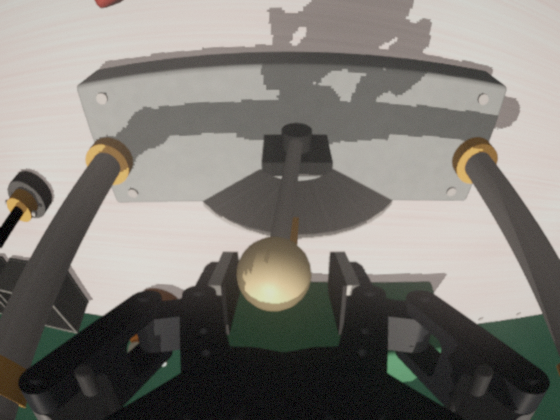

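The lever (pivot at (296,130), ball at (275,273)) now stands almost in front of the clip (296,228). I open, back off and measure both angles from close by.

```bash
python3 -m creep '[{"hand":0.7,"travel":[-0.4,0,-0.3],"angular":[0,0,0]},{"hand":0.7,"travel":[-0.4,0,-0.5],"angular":[0,0,0]},{"hand":0.7,"travel":[-0.4,0,-3],"angular":[0,0,0]},{"hand":0.7,"travel":[-0.4,0,-6],"angular":[0,0,0]},{"hand":0.7,"travel":[-0.4,0,-8],"angular":[0,0,0]},{"hand":0.7,"travel":[-0.4,0,-8],"angular":[0,0,0]},{"hand":0.7,"travel":[-0.4,0,-8],"angular":[0,0,0]}]'; python3 - <<'E'
from h import *
D={c:ctrl.get_image(c) for c in("wrist","scene","top")}
for c in D:
 for t in("lever_ball","index_tip"):
  print(c,t,[(np.round(x["at"]),round(x["confidence"],2)) for x in ctrl.spot_point(c,t)[:1]])
d=D["wrist"];np.savez("w4.npz",**d)
f=d["frame"];o=cv2.resize(f[100:310,150:430],(800,600),interpolation=cv2.INTER_CUBIC)
cv2.imwrite("pics/w4.png",o[:,:,::-1])
E
```

```text
clock: 12.2
eef_pos: [530.1, 203.3, 242.3]
tool_rot: [2.651, -0.004, 1.639]
force: [-0.6, -0.1, -0.7]
width: 60.2
wrist lever_ball [(array([559., 209., 182.]), 0.96)]
wrist index_tip []
scene lever_ball [(array([565., 206., 178.]), 0.48)]
scene index_tip [(array([581., 210., 150.]), 0.6)]
top lever_ball [(array([565., 205., 178.]), 0.56)]
top index_tip []
```

View pics/w4.png

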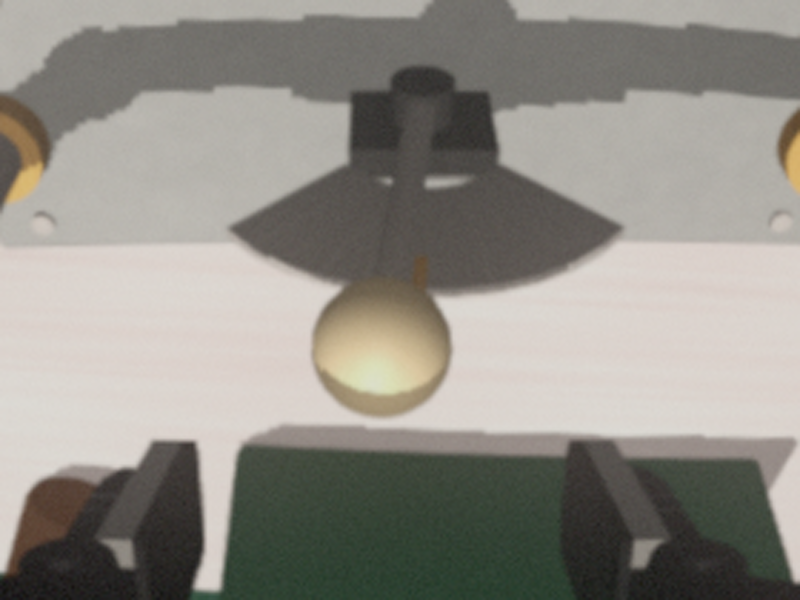

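```bash
python3 - <<'E'
from h import *
from scipy.optimize import least_squares
d=dict(np.load("w4.npz"))
px=lambda u,v:np.array([150+u*280/800,100+v*210/600])
def mk(p,hw):
    x0,y0,w,a,l,i=p;Rz=R.from_euler("z",w).as_matrix()
    f=lambda x,an,r,t=0:np.array([x0,y0,0])+Rz@np.array([x,-r*np.sin(an)+t*np.cos(an),60+r*np.cos(an)+t*np.sin(an)])
    return f
for hw in(5,6):
  def res(p):
    x0,y0,w,a,l,i=p;f=mk(p,hw)
    pr=lambda q:wr(d,q)[0]
    r=list(pr(f(16,a,80))-px(232,228))+list(pr(f(16,-a,80))-px(622,228))+list(pr(f(0,l,120))-px(382,345))
    r.append(pr(f(13,i,82,hw))[0]-px(428,270)[0])
    r+=[(x0-559.7)/3,(y0-223)/3,(w-.0713)/.01]
    return r
  s=least_squares(res,[559.7,223,.0713,.9,.13,.13]);f=mk(s.x,hw);print(hw,s.x.round(4),np.round(s.fun,1),[wr(d,f(13,.127,r,hw))[0].round(1) for r in(70,92)], px(428,255),px(428,285))
E
```

```text
5 [5.590993e+02 2.197192e+02 6.980000e-02 8.573000e-01 1.232000e-01
 8.320000e-02] [ 0.   0.2  0.3  0.1  0.  -0.1  0.  -0.2 -1.1 -0.1] [array([296.7, 189.7]), array([294. , 207.7])] [299.8  189.25] [299.8  199.75]
6 [5.590993e+02 2.197192e+02 6.980000e-02 8.573000e-01 1.232000e-01
 9.530000e-02] [ 0.   0.2  0.3  0.1  0.  -0.1  0.  -0.2 -1.1 -0.1] [array([297.9, 189.8]), array([295.3, 207.8])] [299.8  189.25] [299.8  199.75]
```

```bash
python3 - <<'E'
from h import *
D={c:ctrl.get_image(c) for c in("scene","top")}
o=[]
for c,(u,v) in(("scene",(360,222)),("top",(205,190))):
  o.append(cv2.resize(D[c]["frame"][v-20:v+20,u-20:u+20],(400,400),interpolation=cv2.INTER_CUBIC))
cv2.imwrite("pics/crop2.png",np.hstack(o)[:,:,::-1])
E
```

```text
(no output)
```

View pics/crop2.png

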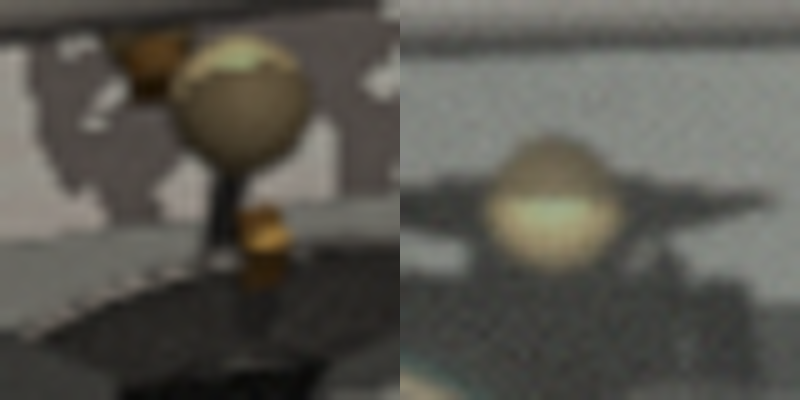

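```bash
python3 - <<'E'
from h import *
from scipy.optimize import least_squares
D={c:ctrl.get_image(c) for c in("scene","top")}
for y0 in(220,221.5,223):
  def f(p):
    x0,l,i,w,b=*p[:3],.0713,0;Rz=R.from_euler("z",w).as_matrix();g=lambda q:np.array([x0,y0,0])+Rz@np.array(q)
    B=g([0,-120*np.sin(l),60+120*np.cos(l)]);T=g([18,-92*np.sin(i),60+92*np.cos(i)])
    return np.concatenate([proj(D["scene"],B)[0]-[364.1,212.3],proj(D["top"],B)[0]-[200.2,190.2],proj(D["scene"],T)[0]-[366.4,223.5],proj(D["top"],T)[0]-[199.8,185]])
  s=least_squares(f,[560,.12,.12]);print(y0,s.x,s.fun.round(1))
E
```

```text
220 [5.60003517e+02 1.24816506e-01 9.75983604e-02] [-0.4 -0.3 -0.4 -0.5 -0.5  0.4 -0.6  0.3]
221.5 [5.59876507e+02 1.37123137e-01 1.13598825e-01] [-0.4 -0.2 -0.4 -0.5 -0.5  0.4 -0.6  0.4]
223 [5.59747216e+02 1.49411217e-01 1.29565055e-01] [-0.4 -0.2 -0.4 -0.4 -0.5  0.4 -0.6  0.4]
```

Two independent fits put the lever 0.02–0.04 rad from the clip, well inside 0.08. I leave it there and go for the lid.

```bash
python3 - <<'E'
from h import *
T=Rt(np.radians(28),s=1);e=ctrl.read_state()["eef_pos"]
go(e-T[:,2]*60,T,"back");go([470,60,310],Rd(0.8),"b")
go([486,-330,240],Rd(0.),"c")
E
```

```text
back travel [0.02, 0.0, -6.0] angular [0.0, -0.1, -0.2]
b travel [-13.89, -2.92, -9.32] angular [26.3, -12.0, 47.1]
c travel [-52.94, -7.09, -3.8] angular [21.2, -23.1, 91.8]
```

```bash
python3 -m creep '[{"hand":0.7,"travel":[0,0,-4],"angular":[0,0,0]},{"hand":0.7,"travel":[0,0,-7],"angular":[0,0,0]},{"hand":0.7,"travel":[-13.9,-2.9,-9.3],"angular":[26.3,-12,47.1]},{"hand":0.7,"travel":[-13.9,-2.9,-9.3],"angular":[26.3,-12,47.1]},{"hand":0.7,"travel":[-13.9,-2.9,-9.3],"angular":[26.3,-12,47.1]},{"hand":0.7,"travel":[-13.9,-2.9,-9.3],"angular":[26.3,-12,47.1]},{"hand":0.7,"travel":[-13.9,-2.9,-9.3],"angular":[26.3,-12,47.1]},{"hand":0.7,"travel":[-13.9,-2.9,-9.3],"angular":[26.3,-12,47.1]},{"hand":0.7,"travel":[-13.9,-2.9,-9.3],"angular":[26.3,-12,47.1]},{"hand":0.7,"travel":[-52.9,-7.1,-6],"angular":[21.2,-23.1,91.8]},{"hand":0.7,"travel":[-52.9,-7.1,-6],"angular":[21.2,-23.1,91.8]},{"hand":0.7,"travel":[-52.9,-7.1,-6],"angular":[21.2,-23.1,91.8]},{"hand":0.7,"travel":[-52.9,-7.1,-6],"angular":[21.2,-23.1,91.8]},{"hand":0.7,"travel":[-52.9,-7.1,-6],"angular":[21.2,-23.1,91.8]},{"hand":0.7,"travel":[-52.9,-7.1,-6],"angular":[21.2,-23.1,91.8]},{"hand":0.7,"travel":[-52.9,-7.1,-6],"angular":[21.2,-23.1,91.8]},{"hand":0.7,"travel":[-52.9,-7.1,-6],"angular":[21.2,-23.1,91.8]},{"hand":0.7,"travel":[-52.9,-7.1,-6],"angular":[21.2,-23.1,91.8]},{"hand":0.7,"travel":[-52.9,-7.1,-6],"angular":[21.2,-23.1,91.8]},{"hand":0.7,"travel":[-52.9,-7.1,-6],"angular":[21.2,-23.1,91.8]}]'; python3 - <<'E'
from h import *
print(ctrl.read_state()["qpos"])
for c in("wrist","top"):
 ctrl.get_image(c)
 for t in("lid_knob","lid","canister","dish"):
  print(c,t,[(np.round(x["at"]),round(x["confidence"],2)) for x in ctrl.spot_point(c,t)[:1]])
go([486,-405,160],Rd(0.),"above")
E
```

```text
clock: 14.85
eef_pos: [475.9, -328.6, 259.6]
tool_rot: [-3.141, -0.001, 0.003]
force: [-0.7, -0.0, -0.4]
width: 59.4
[ 1.02532928  0.58559765 -0.75196001  1.67502881  0.4464983   1.06010463
  0.13696913]
wrist lid_knob [(array([ 484., -407.,  107.]), 0.66)]
wrist lid [(array([ 482., -405.,   80.]), 0.85)]
wrist canister [(array([ 672., -109.,   -1.]), 0.72)]
wrist dish [(array([ 453., -185.,   -1.]), 0.78)]
top lid_knob [(array([ 481., -407.,  108.]), 0.71)]
top lid [(array([ 483., -404.,   82.]), 0.8)]
top canister [(array([432.,  76.,  -2.]), 0.55)]
top dish [(array([ 458., -188.,   -2.]), 0.89)]
above travel [1.02, 7.47, 9.95] angular [0.0, -0.0, 0.0]
```

```bash
python3 -m creep '[{"hand":0.7,"travel":[0.8,5,3],"angular":[0,0,0]},{"hand":0.7,"travel":[0.8,7.5,7],"angular":[0,0,0]},{"hand":0.7,"travel":[0.8,7.5,10],"angular":[0,0,0]},{"hand":0.7,"travel":[0.8,7.5,10],"angular":[0,0,0]},{"hand":0.7,"travel":[0.8,7.5,10],"angular":[0,0,0]}]'; python3 - <<'E'
from h import *
d=ctrl.get_image("wrist")
for k in range(2):
 for t in("lid_knob","lid"):
  print(t,[(np.round(x["at"],1),round(x["confidence"],2)) for x in ctrl.spot_point("wrist",t)[:1]])
 ctrl.get_image("wrist")
go([484,-405.5,97],Rd(0.),"down");print(wr(d,[484,-405.5,110]))
cv2.imwrite("pics/w5.png",d["frame"][:,:,::-1])
E
```

```text
clock: 15.85
eef_pos: [484.3, -404.3, 159.9]
tool_rot: [-3.14, -0.001, 0.002]
force: [-0.4, 0.2, 0.6]
width: 59.4
lid_knob [(array([ 480.4, -409.9,  106.9]), 0.91)]
lid [(array([ 482.5, -403.7,   77.2]), 0.9)]
lid_knob []
lid [(array([ 482. , -406.3,   78.7]), 0.97)]
down travel [-0.05, 0.0, 6.39] angular [0.1, -0.1, 0.1]
[[284.2168656  234.92734238]]
```

View pics/w5.png

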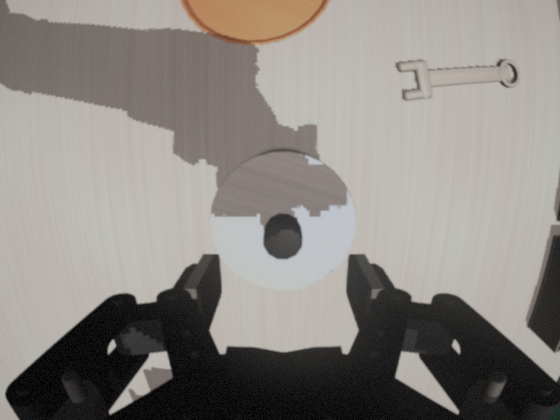

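The knob is at (283,236), and my estimate projects to (284,235), so they agree. I descend and close.

```bash
python3 -m creep '[{"hand":0.6,"travel":[-0.1,0,3],"angular":[0,0,0]},{"hand":0.55,"travel":[-0.1,0,5],"angular":[0,0,0]},{"hand":0.55,"travel":[-0.1,0,6.2],"angular":[0,0,0]},{"hand":0.55,"travel":[-0.1,0,6.3],"angular":[0,0,0]},{"hand":0.55,"travel":[-0.1,0,6.3],"angular":[0,0,0]},{"hand":0.4,"travel":[-0.1,0,6.3],"angular":[0,0,0]},{"hand":0.2,"travel":[-0.1,0,6.3],"angular":[0,0,0]},{"hand":0,"travel":[-0.1,0,6.3],"angular":[0,0,0]},{"hand":0,"travel":[-0.1,0,6.3],"angular":[0,0,0]},{"hand":0,"travel":[-0.1,0,6.3],"angular":[0,0,0]},{"hand":0,"travel":[-0.1,0,6.3],"angular":[0,0,0]},{"hand":0,"travel":[-0.1,0,6.3],"angular":[0,0,0]}]'
```

```text
clock: 17.4
eef_pos: [484.3, -405.8, 99.3]
tool_rot: [3.138, -0.004, 0.001]
force: [-0.5, 0.2, 5.8]
width: 21.9
```

```bash
python3 -m creep '[{"hand":0,"travel":[0,0,-0.5],"angular":[0,0,0]},{"hand":0,"travel":[0,0,-1],"angular":[0,0,0]},{"hand":0,"travel":[0,0,-1.5],"angular":[0,0,0]},{"hand":0,"travel":[0,0,-2],"angular":[0,0,0]},{"hand":0,"travel":[0,0,-2],"angular":[0,0,0]}]'; python3 - <<'E'
from h import *
for c in("wrist","scene"):
 d=ctrl.get_image(c)
 for t in("lid_knob","lid","canister"):
  print(c,t,[(np.round(x["at"]),round(x["confidence"],2)) for x in ctrl.spot_point(c,t)[:1]])
 if c=="wrist":cv2.imwrite("pics/w6.png",d["frame"][:,:,::-1])
E
```

```text
clock: 17.9
eef_pos: [484.6, -406.0, 120.1]
tool_rot: [3.138, -0.005, 0.001]
force: [-0.0, 1.0, -0.5]
width: 22.1
wrist lid_knob [(array([ 485., -408.,  128.]), 0.78)]
wrist lid [(array([ 481., -407.,   99.]), 0.91)]
wrist canister []
scene lid_knob [(array([ 486., -404.,  125.]), 0.94)]
scene lid [(array([ 483., -405.,   97.]), 0.57)]
scene canister []
```

View pics/w6.png

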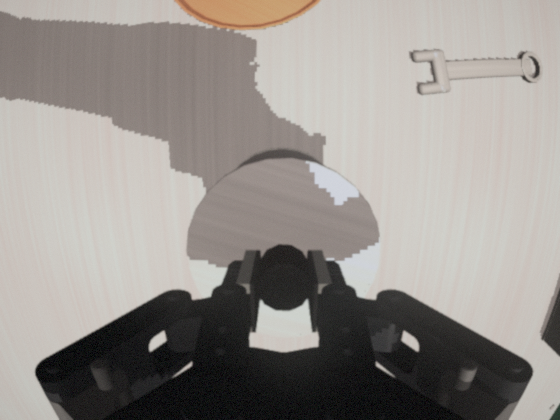

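The lid is up, held by the knob at (285,276). I carry it to the dish.

```bash
python3 -m creep '[{"hand":0,"travel":[0,0,-2],"angular":[0,0,0]},{"hand":0,"travel":[0,0,-4],"angular":[0,0,0]},{"hand":0,"travel":[-0.2,-1.5,-5],"angular":[0,0,0]},{"hand":0,"travel":[-0.5,-4,-5],"angular":[0,0,0]},{"hand":0,"travel":[-0.9,-7,-5],"angular":[0,0,0]},{"hand":0,"travel":[-1.3,-10,-5],"angular":[0,0,0]},{"hand":0,"travel":[-1.7,-13,-5],"angular":[0,0,0]},{"hand":0,"travel":[-2.1,-16,-4],"angular":[0,0,0]},{"hand":0,"travel":[-2.5,-19,-2],"angular":[0,0,0]},{"hand":0,"travel":[-2.8,-21,0],"angular":[0,0,0]},{"hand":0,"travel":[-2.9,-21.8,2],"angular":[0,0,0]},{"hand":0,"travel":[-2.9,-21.8,4],"angular":[0,0,0]},{"hand":0,"travel":[-2.9,-21.8,5],"angular":[0,0,0]},{"hand":0,"travel":[-2.9,-21.8,5],"angular":[0,0,0]}]'; python3 - <<'E'
from h import *
for c in("wrist","scene","top"):
 ctrl.get_image(c)
 for t in("lid_knob","lid","dish","canister"):
  print(c,t,[(np.round(x["at"]),round(x["confidence"],2)) for x in ctrl.spot_point(c,t)[:1]])
s=ctrl.read_state();print(s["eef_pos"],s["tool_rot"],s["width"])
E
```

```text
clock: 19.7
eef_pos: [453.9, -187.0, 67.4]
tool_rot: [3.14, -0.001, 0.002]
force: [-0.1, -0.3, -0.5]
width: 21.9
wrist lid_knob [(array([ 455., -188.,   76.]), 0.89)]
wrist lid [(array([ 454., -183.,   47.]), 0.65)]
wrist dish []
wrist canister []
scene lid_knob [(array([ 460., -187.,   79.]), 0.75)]
scene lid [(array([ 457., -188.,   48.]), 0.86)]
scene dish [(array([ 458., -190.,   -4.]), 0.79)]
scene canister [(array([ 482., -407.,   -0.]), 0.74)]
top lid_knob [(array([ 454., -185.,   76.]), 0.73)]
top lid [(array([ 458., -187.,   51.]), 0.65)]
top dish [(array([ 454., -186.,   -0.]), 0.63)]
top canister [(array([ 481., -405.,    2.]), 0.71)]
[ 455.02324329 -187.90335471   68.34731334] [ 3.13868095e+00 -3.32011148e-03  1.12559009e-03] 21.897877422796007
```

```bash
python3 -m creep '[{"hand":0,"travel":[0,0,1.2],"angular":[0,0,0]},{"hand":0,"travel":[0,0,2.4],"angular":[0,0,0]},{"hand":0,"travel":[0,0,3.2],"angular":[0,0,0]},{"hand":0,"travel":[0,0,3.7],"angular":[0,0,0]},{"hand":0,"travel":[0,0,4.0],"angular":[0,0,0]},{"hand":0,"travel":[0,0,4.2],"angular":[0,0,0]},{"hand":0,"travel":[0,0,4.2],"angular":[0,0,0]}]'
```

```text
clock: 21.15
eef_pos: [455.2, -187.9, 26.2]
tool_rot: [3.139, -0.003, 0.001]
force: [-1.0, 0.6, -0.8]
width: 21.8
```

```bash
python3 -m creep '[{"hand":0,"travel":[0,0,0.15],"angular":[0,0,0]},{"hand":0,"travel":[0,0,0.3],"angular":[0,0,0]},{"hand":0,"travel":[0,0,0.3],"angular":[0,0,0]}]'
```

```text
clock: 21.45
eef_pos: [455.6, -188.1, 25.2]
tool_rot: [3.137, -0.005, 0.002]
force: [-3.8, 1.1, 19.1]
width: 22.2
```

It touched down (19 N). I relax slightly, open, and rise straight up.

```bash
python3 -m creep '[{"hand":0,"travel":[0,0,-0.05],"angular":[0,0,0]},{"hand":0.3,"travel":[0,0,-0.05],"angular":[0,0,0]},{"hand":0.45,"travel":[0,0,-0.1],"angular":[0,0,0]},{"hand":0.6,"travel":[0,0,-0.2],"angular":[0,0,0]},{"hand":0.6,"travel":[0,0,-0.3],"angular":[0,0,0]},{"hand":0.6,"travel":[0,0,-0.3],"angular":[0,0,0]},{"hand":0.6,"travel":[0,0,-3],"angular":[0,0,0]},{"hand":0.6,"travel":[0,0,-7],"angular":[0,0,0]},{"hand":0.6,"travel":[0,0,-12],"angular":[0,0,0]},{"hand":0.6,"travel":[0,0,-16],"angular":[0,0,0]},{"hand":0.6,"travel":[0,0,-20],"angular":[0,0,0]},{"hand":0.6,"travel":[0,0,-20],"angular":[0,0,0]},{"hand":0.6,"travel":[0,0,-20],"angular":[0,0,0]}]'; python3 - <<'E'
from h import *
for c in("wrist","scene","top"):
 d=ctrl.get_image(c)
 for t in("lid_knob","lid","dish","canister","lever_ball","index_tip"):
  print(c,t,[(np.round(x["at"]),round(x["confidence"],2)) for x in ctrl.spot_point(c,t)[:1]])
 if c=="scene":cv2.imwrite("pics/s7.png",cv2.resize(d["frame"][160:320,80:480],(800,320),interpolation=cv2.INTER_CUBIC)[:,:,::-1])
E
```

```text
clock: 22.75
eef_pos: [454.7, -187.6, 225.8]
tool_rot: [3.136, -0.006, 0.001]
force: [0.1, -0.1, -0.4]
width: 51.3
wrist lid_knob [(array([ 665., -275.,    0.]), 0.69)]
wrist lid []
wrist dish [(array([ 665., -276.,   -0.]), 0.63)]
wrist canister [(array([ 481., -408.,   -4.]), 0.8)]
wrist lever_ball []
wrist index_tip []
scene lid_knob [(array([ 458., -189.,   33.]), 0.89)]
scene lid [(array([ 456., -185.,    5.]), 0.82)]
scene dish [(array([ 459., -188.,    1.]), 0.8)]
scene canister [(array([ 482., -408.,    2.]), 0.57)]
scene lever_ball [(array([563., 204., 177.]), 0.72)]
scene index_tip [(array([580., 212., 149.]), 0.35)]
top lid_knob [(array([ 458., -188.,   35.]), 0.8)]
top lid [(array([ 459., -188.,    7.]), 0.67)]
top dish []
top canister [(array([ 481., -406.,    1.]), 0.78)]
top lever_ball [(array([565., 208., 174.]), 0.76)]
top index_tip []
```

View pics/s7.png

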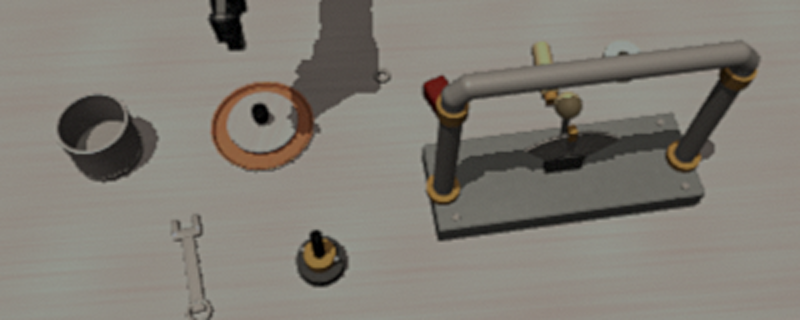

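The lid lies flat and centred in the dish, knob up at (260,114). The open canister is at (98,138), and the lever stands at the clip (570,120). Everything else is in place, so I hand in.

```bash
python3 -c "
from cell import ctrl
print(ctrl.finish_job())"
```

```text
the job is handed in; nothing more can be done
None
```

I swung the lever to the index clip, then moved the lid from the canister to the copper dish. I handed the job in at about 23–24 s of the 58 s; no verdict is reported.

- **Lever:** I pushed the ball with the fingers as a loose cage, tilted 28°. My fits put it 0.02–0.04 rad from the clip, against the 0.08 limit. The networks' last ball readings were rougher, 204 to 208 mm in y, and I did not re-fit the angle after moving the lid.
- **Lid:** It is flat and knob up in the dish. The networks put it within about 4 mm of the dish's centre. I pressed it down with 19 N before letting go.
- **Canister and the rest:** The canister stands within a few mm of where it was, and the other things on the table look undisturbed in the last picture. The gripper was open about 200 mm above the dish, touching nothing.

**What went wrong or disagreed:**
- My first tilted approach ran joints 6 and 7 to the edge of their ranges. I turned the grasp half round and came in again.
- The fingers closed to 22 mm on the 24 mm knob and stopped about 2 mm higher than planned, but the lid held.
- In the last wrist picture, the network labelled the wrench as the knob and dish. The scene and top cameras disagreed with that, so I ignored it.

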